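Jack up the tin fire truck and hold it

ROBOT

A 7-joint arm with a two-finger parallel gripper is mounted at the origin on the work surface. World frame = base frame: x ahead of the robot, y to its left, z up, the work surface at z = 0. Lengths are in mm, angles in rad, forces in N, time in s.
With the tool pointing down it reaches from about 375 to 925 mm from the base axis. Payload 3.1 kg.
Tool frame: the origin (TCP) lies at the very end of the fingers, on their centre line; the grasp point (between the pads) lies 19 mm behind it; z points along the fingers, y is the line along which they close (so a half turn about z gives the same grasp; the last joint's range is limited). The gripper opens to 85 mm and grips with 20 to 120 N. Pads are 22 mm wide; open, the fingers measure 114 mm over their backs; the gripper's body (76 mm by 85 mm) begins 54 mm behind the grasp point. The pads swing forward as they close: fully open they stand 13 mm farther back than shut.
Start: joints at [-1.225, 0.383, 0.044, 1.598, -0.018, 1.161, -0.05], TCP at [279.072, 587.045, 231.269] pointing down, gripper open.
Joint ranges: [-2.61, 2.61], [-0.41, 2.15], [-1.48, 1.57], [0, 2.5], [-1.57, 4.71], [0.05, 1.97], [-2.85, 2.85]. Speed limits (rad/s): [2.79, 2.79, 3.14, 3.14, 3.14, 3.14, 3.14].

INTERFACE

Orientations are given as a unit quaternion [x, y, z, w].
In Python, from station import r, viewer, hand_in, spotter gives the robot as it stands.
- The arm moves only by the tool arm_command, never from a script. Its argument "steps" is text: rows parted by semicolons, each of 5 numbers parted by spaces: the finger opening in cm, from 0 to 8.54, then the shift along the tool's x, y, z in cm, then the turn about the tool's z in rad. A call has 1 to 10 rows; each row is the pose to reach, as a shift and turn from the pose commanded when the call began, along the tool's axes at that moment; what a row does not reach only later rows make up. A row lasts 1/10 s, in which the tool goes at most 50 mm and 8.59 degrees, less where a joint would pass 70% of its speed; a pose out of reach is approached as far as the arm can. A call with a gripper value outside its range is refused whole. The fingers move at their own pace and stop on an object; the grip force is fixed at half the most. Time passes only in rows, so rows that repeat a pose let the fingers close. It gives the time, the measured TCP pose, the force, the opening and the grip force at its end, in the units of the state.
- r.get_state(): the state, without advancing time (a new reading comes with each control period).
- viewer.capture(name): name is "side" or "top"; returns a dict with "image" (400x640x3 uint8, blue, green, red), "range_z" (400x640 float32, mm along the optical axis (not along the pixel's ray), 0 where there is no reading), "fx", "fy", "cx", "cy" (pixels), "k1" (the pictures are not rectified: a ray, as slopes to the right and down, at radius r is drawn at 1 + k1 r^2 times it, then the intrinsics apply), "camera_from_world" (4x4, takes a point from world to camera coordinates). Camera axes: x right, y up, looking along -z (the intrinsics and any distortion apply to the point x, -y, -z); pixel columns grow to the right and rows downward; lengths in mm; the calibration is good to about 2 mm. A picture is of the moment at which its call begins.
- hand_in(): hands the job in; it is judged then, once.
Trained networks look in a picture, given as the dict that the camera call returned (one of the last four; its "shot" number tells which), for a name from the list of things; names that differ only in an ending like _2 or _b are one class to them, and where a whole thing is asked for, a point or a joint stands for the part that bears it (a point fixed in the world has none). Each returns a list of dicts, best first, with "score" (0 to 1); they miss things now and then, are a little off and sometimes report something else, mostly with a low value. They report only what shows in the picture. A call takes as long as a camera call.
- spotter.find_in(picture, thing): "bbox" ([left, top, width, height] as shares, 0 to 1, of the picture: columns of its width, rows of its height, round what is visible of it).
The state is a dict: "time": time; "joint_pos": joint angles; "dq": joint speeds; "joint_torque": joint torques, N m; "tool_pos": TCP position; "tool_rot": TCP orientation; "force": force on the tool from outside, world axes, zero at the start; "ft_torque": the same for the moment, N m; "finger_gap": finger opening in mm; "finger_force": force on a finger pad.
Only numpy, scipy, OpenCV 4.12 (cv2) and the standard library are available. Lean on these libraries where they do the work, as an engineer would, in place of code of your own. Each camera call takes 0.05 s, during which the arm holds its last target. There are 200 camera calls.

TASK

Clear the space behind the fire truck: lay the tweezers flat in the long tool tray and the brass gear in the square parts bin. Then stand the little lever jack on the bench with its saddle right under the lift point of the truck's tailboard, press the jack's handle pad fully down with the fingers so that the rear wheels come clear of the bench, and finish while still holding the handle down. Do not push the truck about by hand, and leave the hen and the canister where they are.

Things in the scene. Friction and masses are not known exactly. Their poses are not given: they have to be found in the camera images.
- truck: Red tin fire truck, 262 mm long, 84 wide, 0.7 kg, loose, wheels do not turn. Origin on the bench below the lift point; x forward to the cab, z up. Tailboard (flat steel step, open below): x -20 to 20 mm, y -40 to 40, underside 41, top 47 mm high. Hose bed from x = 18 mm, up to 81 mm high with the ladder; cab from x = 148 mm, 108 high. Axles at x = 55 and 195 mm, wheels 44 mm across.
- lift_point (a point): The lift point: centre of the tailboard's underside, 41 mm above the bench at the start; marked on the tailboard's top by a small round boss (18 mm across) straight above it. Axes as the truck's.
- rear_axle (a point): Middle of the rear axle, 22 mm above the bench while the rear wheels stand on it.
- jack: Small lever jack, loose, 0.6 kg. Origin under its base plate, below the upright; x to the saddle end, z up. Base plate 6 mm thick, 55 wide, x -95 to 72 mm. Upright of two cheeks: x -16 to 16 mm, 36 mm wide along y (grip it here across y), 56 mm high. A lever runs through it on a pivot 40 mm high: saddle in front, handle pad behind.
- jack_grip (a point): Point in the middle of the jack's upright, 35 mm above its underside. Axes as the jack's.
- saddle (a point): Top of the jack's domed saddle (26 mm across), on the lever 58 to 60 mm ahead of the upright. Handle up: 32 mm above the bench, so it passes 9 mm below the tailboard; handle fully down: 62 mm.
- foot_pad (a point): Centre of the top face of the handle pad, a 34 mm square rubber plate on the lever, 83 mm behind the upright. Handle up: 65 mm above the bench, sloping 14 degrees down towards the upright; fully down: about 23 mm above the bench, sloping as much the other way. It travels about 42 mm, nearly straight down.
- jack_lever (a joint): Angle of the jack's lever (rad): 0 handle up, saddle down; 0.5 handle fully down, saddle up (hard stop). A spring brings it back to 0 when let go; pressing takes about 2 N on the pad at first, up to 8 N with the truck raised.
- tweezers_mid (a point): Steel tweezers lying on the bench behind the truck, 124 mm long, up to 15 mm wide, 9 mm high; this point at mid-length, mid-height. x runs along their length to the tips, z up. 30 g.
- gear_mid (a point): Brass gear wheel lying flat behind the truck, 46 mm in diameter over the teeth, 12 mm thick with a 14 mm hub 4 mm higher; this point at its centre, 6 mm above its underside. 60 g.
- tool_tray: Long open grey tray, fixed, 96 mm along x and 176 mm along y, 24 mm high, walls and floor 3 mm. Origin at the centre of its underside. A flat spanner, 4 mm thick, lies fixed along the wall at x = 33 mm (x 23 to 43 mm).
- parts_bin: Square open grey bin, fixed, 116 mm along x and y, 32 mm high, walls and floor 3 mm. Origin at the centre of its underside. Three small brass gears, 5 mm thick, are fixed in three of its corners; the middle is free.
- hen: White enamelled tin hen, 100 mm high, 80 mm across, a bystander; origin at the centre of its underside.
- canister: Aluminium screw-top canister with a knurled lid, 76 mm across, 82 mm high, a bystander; origin at the centre of its underside.

How it is judged:
By the outcome, as a careful person would: the job done as asked, in the order asked, and still so for the second after the job is handed in, while the arm keeps its last pose, push and grip.
It also fails if it takes over 64 s, if anything falls off the work surface, if the arm or the gripper's body presses on something with over 40 N, if the wrist force passes 120 N, or if a joint passes its speed limit or range.

## Working session

There is one attempt and no reset: what is moved stays moved. The work goes in short steps, Python scripts to look and compute and a tool call to move; the robot and the scene stay as the last step left them, time stands still between calls to the robot, and variables do not carry over. Pictures are saved under pics/ and viewed, at most 10 in all, crops included, and the job is handed in when it is done.

Besides the shell and the picture viewer there is one more tool, called in YAML: its name, and indented under it one key for each argument. arm_command: Moves the arm, as the interface text tells. Its arguments: {"type":"object","properties":{"steps":{"type":"string"}},"required":["steps"]}

```bash
ls; mkdir -p pics; cat > h.py <<'E'
import numpy as np, cv2, json
from station import r, viewer, hand_in, spotter
def pts(c):
    h,w=c["range_z"].shape
    v,u=np.mgrid[0:h,0:w].astype(float)
    K=np.array([[c["fx"],0,c["cx"]],[0,c["fy"],c["cy"]],[0,0,1]])
    p=cv2.undistortPoints(np.stack([u.ravel(),v.ravel()],1)[:,None],K,np.array([c["k1"],0,0,0,0.]))[:,0]
    z=c["range_z"].ravel().astype(float)
    P=np.stack([p[:,0]*z,-p[:,1]*z,-z,np.ones_like(z)],1)
    W=(np.linalg.inv(np.array(c["camera_from_world"]))@P.T).T[:,:3].reshape(h,w,3)
    W[c["range_z"]==0]=np.nan
    return W
E
python3 - <<'E'
from h import *
for n in ("top","side"):
    c=viewer.capture(n); cv2.imwrite(f"pics/{n}0.png",c["image"]); W=pts(c); np.save(f"{n}0.npy",W)
    print(n,np.linalg.inv(np.array(c["camera_from_world"]))[:3,3],c["k1"],c["fx"])
    for t in "truck jack foot_pad saddle tweezers_mid gear_mid tool_tray parts_bin hen canister".split():
        for d in spotter.find_in(c,t)[:2]:
            b=np.array(d["bbox"])*[640,400,640,400]; u,v=(b[:2]+b[2:]/2).astype(int)
            print(t,round(d["score"],2),b.astype(int),W[v,u].round())
print(r.get_state())
E
```

```text
pics
top [ 412.63532067   64.08309436 1240.23681035] 0.004594580495686564 493.06455324206433
truck 0.72 [209 104 110  55] [671. 173.  73.]
jack 0.92 [348 202  73  43] [ 453. -117.   48.]
foot_pad 0.65 [351 212  71  30] [ 444. -126.    7.]
saddle 0.63 [354 207  69  32] [ 453. -125.   45.]
saddle 0.48 [457 212  58  51] [ 421. -375.    7.]
tweezers_mid 0.62 [396 162  10   2] [ 608. -168.    8.]
gear_mid 0.72 [324 147  22  20] [619.  -1.  15.]
gear_mid 0.57 [457 210  57  52] [ 426. -373.    5.]
tool_tray 0.73 [351 213  72  29] [ 445. -121.   56.]
tool_tray 0.57 [434 142  74  49] [ 602. -343.    3.]
parts_bin 0.57 [458 210  55  51] [ 426. -376.    3.]
parts_bin 0.23 [198 246  36  32] [359. 282.  81.]
hen 0.71 [136 188  35  29] [500. 439.  57.]
canister 0.85 [198 247  36  35] [357. 282.  80.]
side [  -8.16926445 -731.80051145  863.33629118] -0.06610269342178139 434.30095626164734
truck 0.84 [312 130  54  62] [664. 157.  70.]
jack 0.71 [315 230  35  52] [ 457. -110.    3.]
foot_pad 0.61 [322 227  27  40] [ 458. -120.   46.]
saddle 0.51 [322 230  26  39] [ 451. -126.   47.]
tweezers_mid 0.59
[... 409 characters left out ...]
pos': array([-1.22480452,  0.38285625,  0.04390145,  1.59786288, -0.01789701,
        1.16124634, -0.04991809]), 'dq': array([-0.00106277, -0.00061616,  0.00162313, -0.00093443,  0.00201975,
        0.00015194, -0.00123062]), 'joint_torque': array([-1.00435358e-03, -4.33457959e+01,  1.02272440e+00, -2.49923855e+01,
        1.06656810e-02,  1.77388793e-03,  5.01728024e-06]), 'tool_pos': array([279.07356956, 587.05256786, 231.31475884]), 'tool_rot': array([ 2.20065598e-01,  9.75485076e-01,  1.13961518e-05, -8.74552612e-06]), 'force': array([-0.00365104,  0.17569088,  0.16862914]), 'ft_torque': array([-0.0399182 , -0.00853642,  0.00281025]), 'finger_force': 0.0, 'finger_gap': 85.45658037802234}
```

View pics/top0.png

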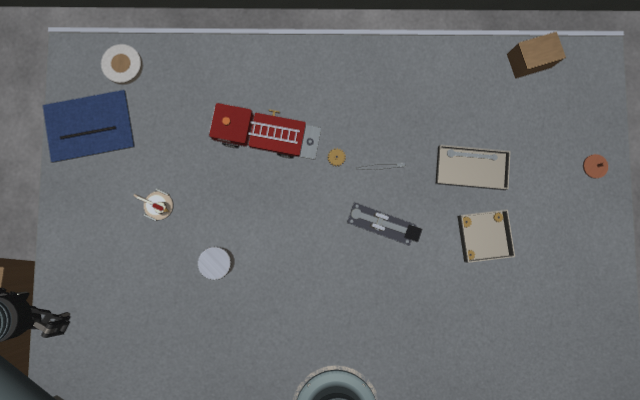

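View pics/side0.png

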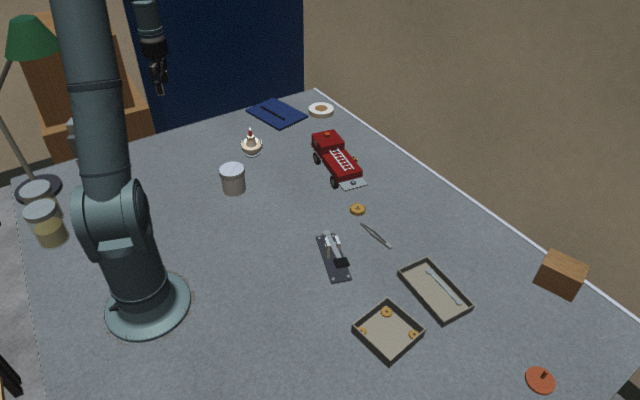

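```bash
python3 - <<'E'
from h import *
W=np.load("top0.npy"); I=cv2.imread("pics/top0.png")
a=cv2.resize(I[115:170,265:345],None,fx=7,fy=7,interpolation=cv2.INTER_CUBIC)
b=cv2.resize(I[195:250,345:425],None,fx=7,fy=7,interpolation=cv2.INTER_CUBIC)
cv2.imwrite("pics/crop1.png",cv2.resize(np.vstack([a,b]),(436,600)))
cv2.imwrite("pics/crop1.png",cv2.convertScaleAbs(cv2.resize(np.vstack([a,b]),(436,600)),alpha=1.6))
def rect(name,box,z0,z1):
    u0,v0,u1,v1=box; P=W[v0:v1,u0:u1].reshape(-1,3); P=P[(P[:,2]>z0)&(P[:,2]<z1)]
    if len(P)<4: print(name,len(P));return
    m=cv2.minAreaRect(P[:,:2].astype(np.float32)); print(name,len(P),np.round(m[0],1),np.round(m[1],1),round(m[2],1),"zmed",np.median(P[:,2]).round(1),"mean",P.mean(0).round(1))
print("bench z",np.nanmedian(W[270:300,330:420,2]))
rect("truckbody",(205,98,325,165),55,120)
rect("tail",(296,118,325,165),35,60)
rect("tailall",(205,98,325,165),35,130)
rect("gear",(322,145,348,170),5,30)
rect("gearhub",(322,145,348,170),13,30)
rect("tweez",(350,155,412,175),3,30)
rect("jackbase",(343,198,428,250),3,12)
rect("jackall",(343,198,428,250),3,90)
rect("upright",(343,198,428,250),45,58)
rect("pad",(403,220,428,250),55,90)
rect("saddle",(343,198,365,225),22,40)
rect("tray",(430,140,515,195),12,40)
rect("bin",(452,204,520,268),18,45)
rect("spanner",(440,148,505,170),5,12)
E
```

```text
bench z -0.12831957056960164
truckbody 3347 [682.7 183.3] [238.4 100.3] 79.8 zmed 76.7 mean [675.  192.1  82.4]
tail 512 [652.8  68.3] [46.5 82.4] 78.5 zmed 46.8 mean [652.7  65.1  47. ]
tailall 3966 [680.5 173.1] [261.9 100.9] 79.8 zmed 73.7 mean [671.4 176.1  76.9]
gear 252 [624.2   1.7] [54.2 55.5] 0.5 zmed 11.8 mean [621.6  -1.7  11.8]
gearhub 91 [ 6.204e+02 -5.000e-01] [40.2 43.3] 88.6 zmed 14.6 mean [620.7  -0.7  15. ]
tweez 222 [ 604.6 -115.1] [ 49.  152.1] 0.5 zmed 5.1 mean [ 602.3 -115.6    5.8]
jackbase 980 [ 455.8 -124.2] [127.6 211.8] 0.3 zmed 5.4 mean [ 454.4 -112.7    5.8]
jackall 1714 [ 455.8 -124.2] [127.6 211.8] 0.3 zmed 8.5 mean [ 453.3 -117.1   24.4]
upright 237 [ 447.2 -124.6] [82.7 39.6] 60.0 zmed 52.9 mean [ 452.9 -121.1   52. ]
pad 226 [ 432.5 -176.9] [43.  33.4] 71.5 zmed 64.0 mean [ 431.7 -179.4   63.9]
saddle 109 [478.4 -53.2] [32.7 23.2] 83.0 zmed 30.7 mean [477.1 -52.7  30.5]
tray 483 [ 596.9 -343.7] [177.7  97.3] 84.9 zmed 22.0 mean [ 597.4 -347.7   21.1]
bin 439 [ 426.  -370.3] [115.9 119.2] 7.3 zmed 29.5 mean [ 424.  -372.2   28.5]
spanner 344 [ 619.  -345.7] [162.5  54.1] 88.9 zmed 6.8 mean [ 625.1 -339.2    7.2]
```

View pics/crop1.png

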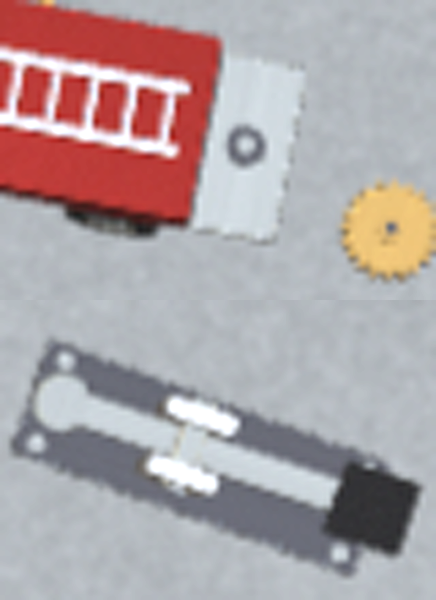

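```bash
cat >> h.py <<'E'
def ray(c,u,v,z):
    K=np.array([[c["fx"],0,c["cx"]],[0,c["fy"],c["cy"]],[0,0,1]])
    p=cv2.undistortPoints(np.array([[[u,v]]],float),K,np.array([c["k1"],0,0,0,0.]))[0,0]
    M=np.linalg.inv(np.array(c["camera_from_world"])); d=M[:3,:3]@[p[0],-p[1],-1]; o=M[:3,3]
    return (o+d*(z-o[2])/d[2]).round(1)
def go(x,y,z,yaw):
    """shift (cm, tool axes) and turn (rad) to TCP x,y,z with tool y axis at world yaw deg (mod 180)"""
    from scipy.spatial.transform import Rotation as R
    s=r.get_state(); M=R.from_quat(s["tool_rot"]).as_matrix()
    d=M.T@(np.array([x,y,z])-s["tool_pos"])/10
    cur=np.degrees(np.arctan2(M[1,1],M[0,1])); t=(cur-yaw+90)%180-90
    print("from",s["tool_pos"].round(1),"yaw",cur.round(1),"t",round(s["time"],2),"j7",s["joint_pos"][6].round(2),"-> shift",d.round(2),"turn",np.radians(t).round(3))
E
python3 - <<'E'
from h import *
c=viewer.capture("top"); f=436/560*7; I=c["image"]
def a(x,y,z,name): print(name,ray(c,265+(x+.5)/f-.5,115+(y+.5)/f-.5,z))
def b(x,y,z,name): print(name,ray(c,345+(x+.5)/f-.5,195+(y-300+.5)/f-.5,z))
a(246,146,48,"boss");a(220,40,78,"bedA");a(188,222,78,"bedB");a(390,228,16,"gear")
a(304,68,47,"tailA");a(272,242,47,"tailB")
b(62,398,32,"saddle");b(372,506,65,"pad");b(203,416,56,"ch1");b(182,475,56,"ch2");b(52,342,6,"c1");b(12,452,6,"c2");b(352,573,6,"c3")
for n,u,v,z in [("trayTL",438,146,24),("trayTR",509,149,24),("trayBR",508,189,24),("trayBL",436,185,24),("binTL",458,215,32),("binTR",507,210,32),("binBR",514,256,32),("binBL",463,262,32)]: print(n,ray(c,u,v,z))
x=cv2.resize(I[150:180,345:415],None,fx=10,fy=10,interpolation=cv2.INTER_CUBIC); cv2.imwrite("pics/tw.png",cv2.convertScaleAbs(x,alpha=1.5))
E
```

```text
boss [654.2  65.6  48. ]
bedA [695.5  77.3  78. ]
bedB [614.3  90.8  78. ]
gear [622.7  -0.9  16. ]
tailA [690.4  39.6  47. ]
tailB [610.8  53.7  47. ]
saddle [480.9 -48.7  32. ]
pad [ 432.6 -180.6   65. ]
ch1 [ 471.9 -108.6   56. ]
ch2 [445.9 -99.1  56. ]
c1 [508.1 -46.6   6. ]
c2 [457.4 -28.1   6. ]
c3 [ 403.  -183.3    6. ]
trayTL [ 649.1 -255.4   24. ]
trayTR [ 642.4 -432.8   24. ]
trayBR [ 541.8 -426.9   24. ]
trayBL [ 550.8 -248.4   24. ]
binTL [ 476.2 -298.9   32. ]
binTR [ 489.1 -419.4   32. ]
binBR [ 377.1 -432.6   32. ]
binBL [ 362.  -308.2   32. ]
```

View pics/tw.png

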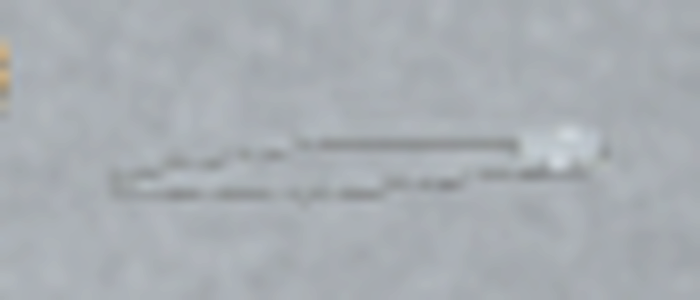

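```bash
python3 - <<'E'
from h import *
c=viewer.capture("top")
print(ray(c,356,168,5),ray(c,405,165,5),ray(c,380.5,166.4,5))
go(599,-112,130,4)
E
```

```text
[595.2 -51.7   5. ] [ 603.6 -175.8    5. ] [ 599.7 -113.8    5. ]
from [279.1 587.  231.3] yaw 64.6 t 1.2 j7 -0.05 -> shift [-58.9  -49.4   10.13] turn 1.057
```

arm_command:
  steps: "3 -58.9 -49.4 0 1.05;3 -58.9 -49.4 0 1.05;3 -58.9 -49.4 0 1.05;3 -58.9 -49.4 0 1.05;3 -58.9 -49.4 0 1.05;3 -58.9 -49.4 0 1.05;3 -58.9 -49.4 0 1.05;3 -58.9 -49.4 0 1.05;3 -58.9 -49.4 0 1.05;3 -58.9 -49.4 0 1.05"

```text
time: 2.2
tool_pos: [487.8, 130.6, 231.8]
tool_rot: [0.679, 0.734, 0.001, 0.0]
force: [1.5, 1.2, -0.3]
finger_gap: 30.2
finger_force: 0.0
```

```bash
python3 -c "
from h import *
go(599.6,-113.8,60,3.9)"
```

```text
from [487.8 130.6 231.8] yaw 4.4 t 2.2 j7 -0.21 -> shift [-25.24   9.25  17.16] turn 0.009
```

arm_command:
  steps: "3 -25.2 9.2 5 0.01;3 -25.2 9.2 10 0.01;3 -25.2 9.2 14 0.01;3 -25.2 9.2 17 0.01;3 -25.2 9.2 17 0.01;3 -25.2 9.2 17 0.01;3 -25.2 9.2 17 0.01;3 -25.2 9.2 17 0.01;3 -25.2 9.2 17 0.01"

```text
time: 3.1
tool_pos: [598.1, -111.6, 61.1]
tool_rot: [0.683, 0.73, -0.0, -0.0]
force: [-0.3, 0.4, 0.2]
finger_gap: 29.7
finger_force: 0.0
```

```bash
python3 -c "
from h import *
go(599.6,-113.8,2,3.9)
c=viewer.capture('side');cv2.imwrite('pics/s1.png',cv2.resize(c['image'][160:280,280:440],None,fx=5,fy=5,interpolation=cv2.INTER_CUBIC))"
```

```text
from [ 598.1 -111.6   61.1] yaw 3.8 t 3.1 j7 0.47 -> shift [-0.23  0.14  5.91] turn -0.002
```

View pics/s1.png

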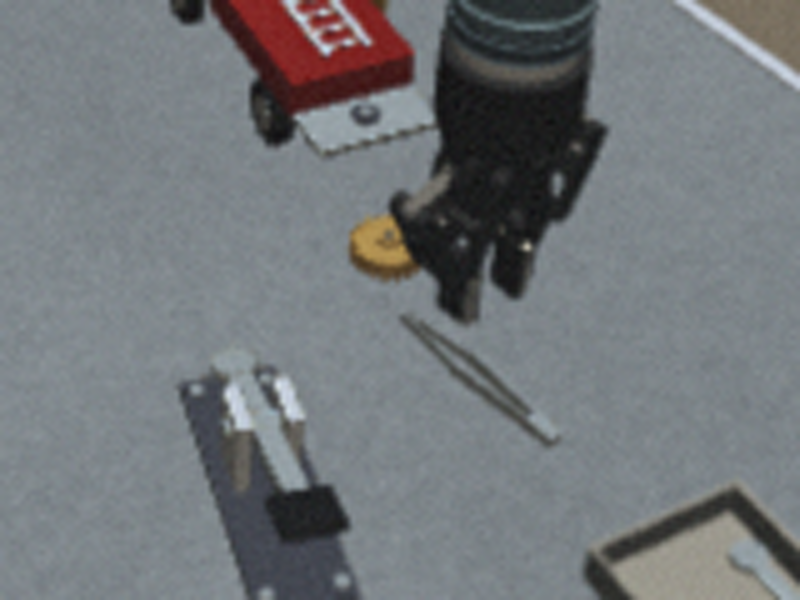

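arm_command:
  steps: "3 -0.2 0.1 3 0;3 -0.2 0.1 5 0;3 -0.2 0.1 5.9 0;3 -0.2 0.1 5.9 0;0 -0.2 0.1 5.9 0;0 -0.2 0.1 5.9 0;0 -0.2 0.1 5.9 0;0 -0.2 0.1 5.9 0;0 -0.2 0.1 5.9 0;0 -0.2 0.1 5.9 0"

```text
time: 4.15
tool_pos: [600.9, -113.5, 3.9]
tool_rot: [0.683, 0.73, 0.001, 0.001]
force: [-0.7, 1.6, 5.6]
finger_gap: 11.3
finger_force: 59.1
```

```bash
python3 -c "
from h import *
go(585.5,-341.5,50,-3.5)"
```

```text
from [ 600.9 -113.5    3.9] yaw 3.8 t 4.15 j7 0.52 -> shift [-22.64  -3.05  -4.63] turn 0.128
```

arm_command:
  steps: "0 0 0 -3 0;0 0 0 -6 0;0 -5 -0.7 -8 0.03;0 -22.6 -3.1 -8 0.13;0 -22.6 -3.1 -8 0.13;0 -22.6 -3.1 -8 0.13;0 -22.6 -3.1 -8 0.13;0 -22.6 -3.1 -8 0.13;0 -22.6 -3.1 -8 0.13;0 -22.6 -3.1 -6 0.13"

```text
time: 5.15
tool_pos: [586.6, -340.8, 64.7]
tool_rot: [0.728, 0.685, 0.002, 0.002]
force: [0.1, -0.1, -0.2]
finger_gap: 11.3
finger_force: 58.6
```

```bash
python3 -c "
from h import *
c=viewer.capture('side');cv2.imwrite('pics/s2.png',cv2.resize(c['image'][190:340,340:540],None,fx=4,fy=4,interpolation=cv2.INTER_CUBIC))
go(585.5,-341.5,8,-3.5)"
```

```text
from [ 583.6 -337.7   59.2] yaw -3.4 t 5.2 j7 0.72 -> shift [-0.38  0.23  5.12] turn 0.001
```

View pics/s2.png

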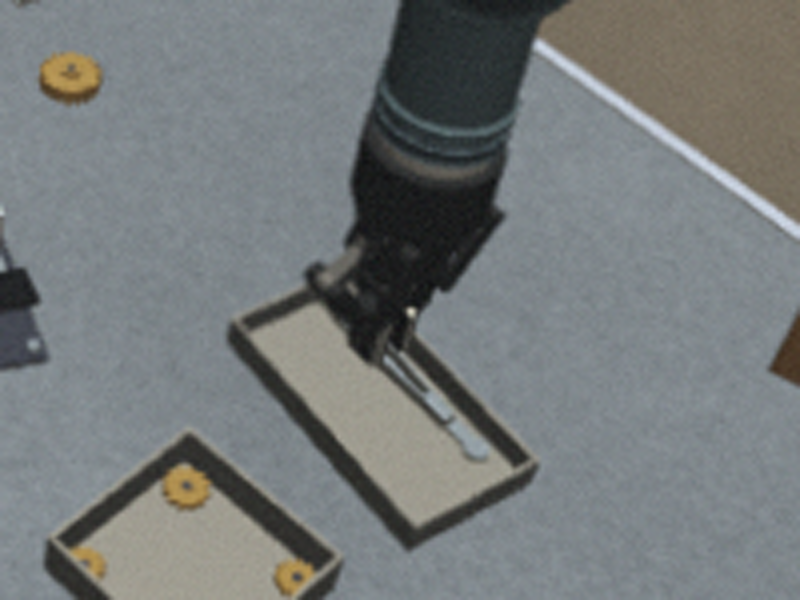

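arm_command:
  steps: "0 -0.3 0.2 2 0;0 -0.3 0.2 4 0;0 -0.3 0.2 5.2 0;0 -0.3 0.2 5.2 0;0 -0.3 0.2 5.2 0;2.6 -0.3 0.2 5.2 0;2.6 -0.3 0.2 5.2 0;2.6 -0.3 0.2 5.2 0;2.6 -0.3 0.2 2 0;2.6 -0.3 0.2 -3 0"

```text
time: 6.2
tool_pos: [582.5, -342.1, 89.1]
tool_rot: [0.729, 0.685, -0.001, -0.004]
force: [0.5, 0.1, 0.5]
finger_gap: 25.7
finger_force: 0.0
```

```bash
python3 -c "
from h import *
go(622.7,-0.9,60,6)"
```

```text
from [ 582.5 -342.1   89.1] yaw -3.6 t 6.2 j7 0.71 -> shift [34.29  1.9   3.02] turn -0.167
```

arm_command:
  steps: "6.5 34.3 1.9 1 -0.17;6.5 34.3 1.9 1 -0.17;6.5 34.3 1.9 2 -0.17;6.5 34.3 1.9 3 -0.17;6.5 34.3 1.9 3 -0.17;6.5 34.3 1.9 3 -0.17;6.5 34.3 1.9 3 -0.17;6.5 34.3 1.9 3 -0.17;6.5 34.3 1.9 3 -0.17;6.5 34.3 1.9 3 -0.17"

```text
time: 7.2
tool_pos: [626.0, -5.3, 62.8]
tool_rot: [0.669, 0.743, -0.0, 0.001]
force: [0.3, -0.3, 0.1]
finger_gap: 64.9
finger_force: 0.0
```

```bash
python3 -c "
from h import *
W=0
go(622.7,-0.9,1,6)
c=viewer.capture('top');cv2.imwrite('pics/t2.png',np.hstack([cv2.resize(c['image'][130:200,300:400],None,fx=4,fy=4,interpolation=cv2.INTER_CUBIC),cv2.resize(c['image'][135:205,425:525],None,fx=4,fy=4,interpolation=cv2.INTER_CUBIC)]))"
```

```text
from [626.   -5.3  62.8] yaw 6.0 t 7.2 j7 0.33 -> shift [ 0.48 -0.28  6.17] turn 0.0
```

View pics/t2.png

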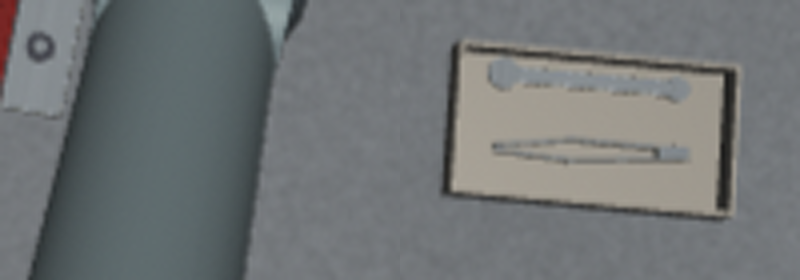

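arm_command:
  steps: "6.5 0 0 1 0;6.5 0 0 3 0;6.5 0 0 3 0"

```text
time: 7.55
tool_pos: [623.0, -4.8, 29.3]
tool_rot: [0.669, 0.743, -0.002, -0.002]
force: [-0.7, -0.5, -1.0]
finger_gap: 64.9
finger_force: 0.0
```

```bash
python3 -c "
from h import *
go(622.7,-0.9,1,6)
c=viewer.capture('side');W=pts(c);B=c['image'][180:260,320:400].astype(int)
m=(B[...,2]-B[...,0]>60)&(B[...,2]-B[...,1]<90); w=W[180:260,320:400][m]; print(m.sum(),np.nanmean(w,0),np.nanmin(w,0),np.nanmax(w,0))"
```

```text
from [623.   -4.8  29.3] yaw 6.0 t 7.55 j7 0.34 -> shift [0.39 0.03 2.83] turn -0.0
91 [622.50090202  -2.34274779  11.30707637] [592.35680646 -21.23023778   1.05080903] [641.6312873   26.98171301  35.99198755]
```

Consistent with the estimate (622.7, −1). Grasp.

arm_command:
  steps: "6.5 0.3 0 1.5 0;6.5 0.3 0 2.8 0;6.5 0.3 0 2.9 0;6.5 0.3 0 2.9 0;4 0.3 0 2.9 0;4 0.3 0 2.9 0;4 0.3 0 2.9 0;4 0.3 0 2.9 0;4 0.3 0 2.9 0"

```text
time: 8.5
tool_pos: [626.0, -0.4, 3.9]
tool_rot: [0.668, 0.744, 0.0, 0.0]
force: [-1.8, -0.0, 2.7]
finger_gap: 39.9
finger_force: 10.2
```

```bash
python3 -c "
from h import *
go(426,-368,80,6.5)"
```

```text
from [ 6.26e+02 -4.00e-01  3.90e+00] yaw 6.1 t 8.5 j7 0.36 -> shift [-34.41 -23.8   -7.63] turn -0.007
```

arm_command:
  steps: "0 0 0 0 0;0 0 0 0 0;0 0 0 0 0;0 0 0 0 0"

```text
time: 8.9
tool_pos: [626.1, -0.4, 4.4]
tool_rot: [0.668, 0.744, 0.0, 0.0]
force: [-1.6, 0.8, 6.0]
finger_gap: 37.7
finger_force: 59.4
```

```bash
python3 -c "
from h import *
print(r.get_state()['finger_gap'])
go(622.7,-0.9,40,6)
c=viewer.capture('side');cv2.imwrite('pics/s3.png',cv2.resize(c['image'][150:250,300:430],None,fx=6,fy=6,interpolation=cv2.INTER_CUBIC))"
```

```text
37.73319105090163
from [ 6.261e+02 -4.000e-01  4.400e+00] yaw 6.1 t 8.9 j7 0.36 -> shift [-0.01 -0.34 -3.56] turn 0.002
```

View pics/s3.png

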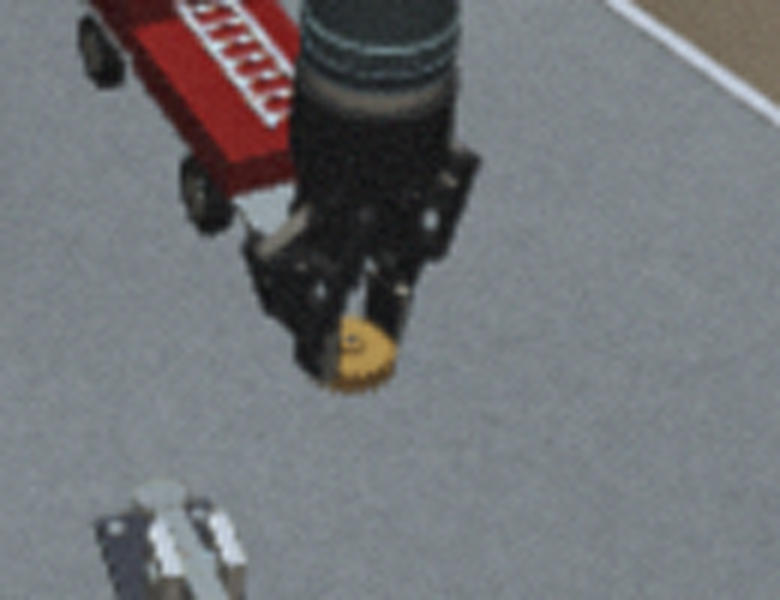

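arm_command:
  steps: "0 0 0 -3 0;0 0 0 -6 0;0 -5 -3.5 -8 0;0 -34.4 -23.6 -8 -0.01;0 -34.4 -23.6 -8 -0.01;0 -34.4 -23.6 -8 -0.01;0 -34.4 -23.6 -8 -0.01;0 -34.4 -23.6 -8 -0.01;0 -34.4 -23.6 -8 -0.01;0 -34.4 -23.6 -8 -0.01"

```text
time: 9.95
tool_pos: [436.1, -351.6, 83.0]
tool_rot: [0.664, 0.747, 0.0, 0.0]
force: [1.1, 0.5, -1.2]
finger_gap: 37.5
finger_force: 60.2
```

arm_command:
  steps: "0 0 0 0 0;0 0 0 0 0;0 0 0 0 0"

```text
time: 10.25
tool_pos: [437.9, -348.8, 82.7]
tool_rot: [0.664, 0.748, 0.001, -0.0]
force: [-0.0, -0.5, 0.2]
finger_gap: 37.8
finger_force: 60.3
```

```bash
python3 -c "
from h import *
go(426,-368,9,6.5)
c=viewer.capture('side');cv2.imwrite('pics/s4.png',cv2.resize(c['image'][240:390,300:500],None,fx=4,fy=4,interpolation=cv2.INTER_CUBIC))"
```

```text
from [ 437.9 -348.8   82.7] yaw 6.8 t 10.25 j7 1.01 -> shift [-1.78 -1.41  7.36] turn 0.005
```

View pics/s4.png

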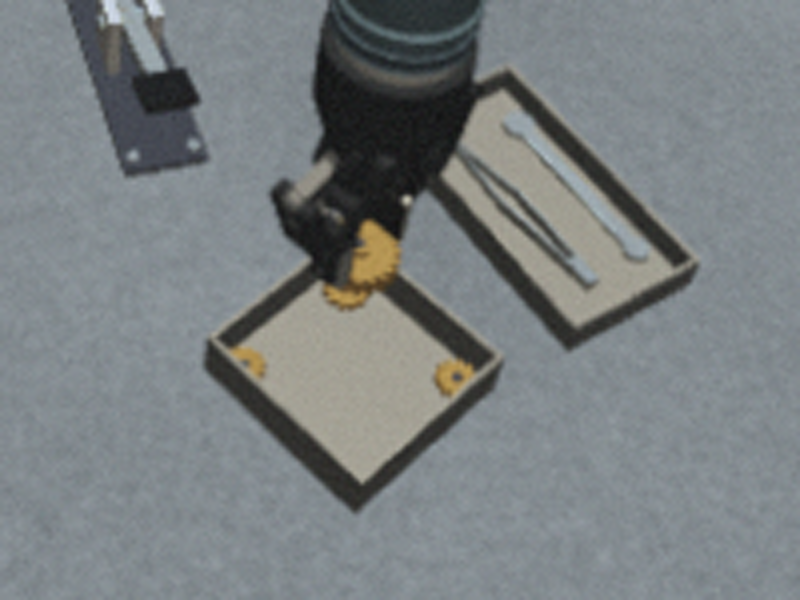

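```bash
python3 -c "
from h import *
c=viewer.capture('side');W=pts(c);B=c['image'].astype(int)
m=(B[...,2]-B[...,0]>50)&(W[...,2]>40)
m[:290]=0;m[:,:370]=0;m[:,410:]=0;m[320:]=0
w=W[m];w=w[(abs(w-np.median(w,0))<40).all(1)];print(len(w),w.mean(0),w.min(0),w.max(0))
u,s,v=np.linalg.svd(w-w.mean(0));print(s,v[2])"
```

```text
148 [ 440.01597686 -355.87095056   89.01286629] [ 418.00031495 -368.74668196   76.19951039] [ 456.58576361 -336.20805484   96.46938618]
[136.68315269  71.38878421  37.19141701] [-0.02400778 -0.17522578  0.98423552]
```

arm_command:
  steps: "0 -1 -1.5 2 0;0 -1 -1.5 5 0;0 -1 -1.5 6.5 0;0 -1 -1.5 7 0;0 -1 -1.5 7 0;6 -1 -1.5 7 0;6 -1 -1.5 7 0;6 -1 -1.5 7 0;6 -1 -1.5 3 0;6 -1 -1.5 -2 0"

```text
time: 11.35
tool_pos: [421.5, -360.4, 102.2]
tool_rot: [0.665, 0.747, -0.001, -0.003]
force: [1.6, 0.0, 0.7]
finger_gap: 60.4
finger_force: 0.0
```

```bash
python3 -c "
from h import *
go(460.3,-103.7,110,-20)
c=viewer.capture('side');W=pts(c);B=c['image'].astype(int)
m=(B[...,2]-B[...,0]>50)&(W[...,2]>2)
m[:295]=0;m[:,:350]=0;m[:,430:]=0;m[370:]=0
n,l,st,ce=cv2.connectedComponentsWithStats(m.astype(np.uint8))
for i in range(1,n):
  if st[i,4]>15: print(st[i],W[l==i].mean(0),W[l==i].max(0))
cv2.imwrite('pics/s5.png',cv2.resize(c['image'][150:390,280:500],None,fx=2.5,fy=2.5,interpolation=cv2.INTER_CUBIC))"
```

```text
from [ 421.5 -360.4  102.2] yaw 6.7 t 11.35 j7 1.02 -> shift [25.04  6.85 -0.74] turn 0.466
[382 307  11  10  75] [ 459.65127036 -325.98672621   10.19747468] [ 475.92170151 -312.97260522  131.43101137]
[375 320  20  19 273] [ 422.3897261  -360.77867412   13.98674317] [ 450.43376044 -337.62557912   20.62587702]
[358 327   8   7  34] [ 384.02183755 -330.657965      6.52065454] [ 391.54826865 -320.63340745    9.47117544]
[409 330  10   9  57] [ 471.58897172 -402.47683297    8.49098323] [ 484.18588161 -391.3765826    32.69501402]
```

View pics/s5.png

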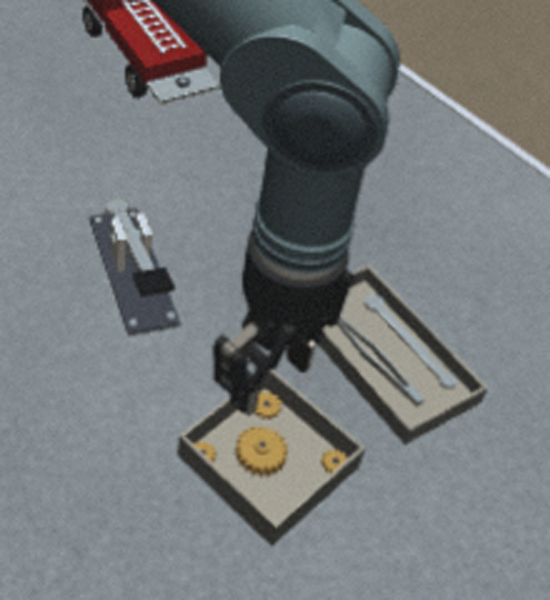

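arm_command:
  steps: "6 25 6.8 -1 0.47;6 25 6.8 -1 0.47;6 25 6.8 -1 0.47;6 25 6.8 -1 0.47;6 25 6.8 -1 0.47;6 25 6.8 -1 0.47;6 25 6.8 -1 0.47;6 25 6.8 -1 0.47;6 25 6.8 -1 0.47;6 25 6.8 -1 0.47"

```text
time: 12.4
tool_pos: [461.4, -107.6, 113.2]
tool_rot: [0.821, 0.571, -0.0, 0.0]
force: [-0.7, -0.6, -0.6]
finger_gap: 60.0
finger_force: 0.0
```

```bash
python3 -c "
from h import *
go(460.3,-103.7,16,-20)
c=viewer.capture('side');W=pts(c);w=W.reshape(-1,3)
def mean(n,x0,x1,y0,y1,z0,z1):
  q=w[(w[:,0]>x0)&(w[:,0]<x1)&(w[:,1]>y0)&(w[:,1]<y1)&(w[:,2]>z0)&(w[:,2]<z1)];print(n,len(q),q.mean(0),q.min(0),q.max(0))
mean('pad',400,470,-215,-150,55,75)
mean('upr',430,500,-140,-75,50,62)
mean('sad',450,510,-75,-25,25,38)
"
```

```text
from [ 461.4 -107.6  113.2] yaw -20.4 t 12.4 j7 -0.01 -> shift [ 0.33 -0.24  9.72] turn -0.007
pad 156 [ 429.62801676 -180.46073638   63.32660686] [ 410.12388484 -202.05435112   55.58678518] [ 449.31334299 -151.09397511   70.45386636]
upr 79 [ 456.20558915 -106.35466673   53.9548619 ] [ 436.4802067  -139.87763104   50.21689481] [478.96410164 -80.30958032  57.77734601]
sad 61 [475.0205523  -54.03740656  30.19062897] [464.75659097 -73.68350997  25.04174635] [490.54960989 -37.85796808  34.36330333]
```

arm_command:
  steps: "6 0.3 -0.2 3 0;6 0.3 -0.2 6 0;6 0.3 -0.2 8.5 0;6 0.3 -0.2 9.7 0;6 0.3 -0.2 9.7 0;0 0.3 -0.2 9.7 0;0 0.3 -0.2 9.7 0;0 0.3 -0.2 9.7 0;0 0.3 -0.2 9.7 0;0 0.3 -0.2 9.7 0"

```text
time: 13.45
tool_pos: [461.2, -102.4, 17.2]
tool_rot: [0.82, 0.572, 0.001, -0.0]
force: [-2.5, -0.0, 7.0]
finger_gap: 35.3
finger_force: 62.4
```

arm_command:
  steps: "0 0 0 -0.5 0;0 0 0 -1 0;0 0 0 -1.5 0;0 0 0 -1.5 0"

```text
time: 13.85
tool_pos: [461.3, -102.0, 31.6]
tool_rot: [0.82, 0.572, 0.001, 0.0]
force: [0.8, -0.7, -5.9]
finger_gap: 35.9
finger_force: 61.0
```

```bash
cat > jk.py <<'E'
from h import *
# jack saddle / pad / plate relative to the tool, from the top and side clouds
s=r.get_state(); print(s["finger_gap"],s["force"].round(1)); t=s["tool_pos"]; 
from scipy.spatial.transform import Rotation as R
M=R.from_quat(s["tool_rot"]).as_matrix(); ax=M[:2,0]; ay=M[:2,1]
if ax[1]<0: ax,ay=-ax,-ay
for n in("top","side"):
    c=viewer.capture(n); w=pts(c).reshape(-1,3); b=c["image"].reshape(-1,3).astype(int); d=w[:,:2]-t[:2]; L=np.stack([d@ax,d@ay,w[:,2]],1)
    for k,x0,x1,z0,z1 in(("saddle",35,85,20,60),("pad",-110,-55,50,85),("plateend",-110,-50,2,28)):
        m=(L[:,0]>x0)&(L[:,0]<x1)&(abs(L[:,1])<45)&(L[:,2]>z0+(t[2]-16)*.9)&(L[:,2]<z1+(t[2]-16)); q=L[m]
        if len(q)>5: print(n,k,len(q),q.mean(0).round(1),np.percentile(q,3,0).round(1),np.percentile(q,97,0).round(1))
go(*t,0)
E
python3 jk.py
```

```text
35.90205250403878 [ 0.8 -0.7 -5.9]
top saddle 112 [52.5 -1.  44.8] [ 36.3 -11.7  39. ] [66.5  9.8 50. ]
side pad 159 [-83.9  -2.5  77.2] [-99.5 -18.1  69.8] [-59.3  13.1  82.8]
side plateend 306 [-74.9  -2.4  19. ] [-95.8 -27.7  16.6] [-52.4  24.3  22.2]
from [ 460.8 -101.9   31.1] yaw -20.2 t 13.95 j7 0.13 -> shift [ 0.01  0.04 -0.05] turn -0.353
```

```bash
python3 -c "
from h import *
go(630.6,-69.4,45,-9.8)"
```

```text
from [ 460.8 -101.9   31.1] yaw -20.2 t 13.95 j7 0.13 -> shift [ 8.92 14.81 -1.39] turn -0.182
```

arm_command:
  steps: "0 3 5 -1.4 -0.06;0 6 10 -1.4 -0.12;0 8.9 14.8 -1.4 -0.182;0 8.9 14.8 -1.4 -0.182;0 8.9 14.8 -0.5 -0.182;0 8.9 14.8 0.5 -0.182;0 8.9 14.8 1 -0.182;0 8.9 14.8 1 -0.182;0 8.9 14.8 1 -0.182"

```text
time: 14.85
tool_pos: [629.0, -70.4, 20.4]
tool_rot: [0.765, 0.644, -0.001, -0.001]
force: [0.2, -0.5, -7.0]
finger_gap: 35.2
finger_force: 62.4
```

```bash
python3 jk.py; python3 -c "
from h import *
go(644.2,9.4,20.5,-9.8)
c=viewer.capture('top');cv2.imwrite('pics/t9.png',c['image']);W=pts(c);np.save('t9.npy',W)
w=W.reshape(-1,3)
m=(w[:,0]>590)&(w[:,0]<720)&(w[:,1]>30)&(w[:,1]<85)&(w[:,2]>40)&(w[:,2]<56);q=w[m];print('tail',len(q),cv2.minAreaRect(q[:,:2].astype(np.float32)))
m=(w[:,0]>590)&(w[:,1]>60)&(w[:,0]<780)&(w[:,1]<330)&(w[:,2]>55)&(w[:,2]<120);q=w[m];print('body',len(q),cv2.minAreaRect(q[:,:2].astype(np.float32)))
"
```

```text
35.202103421777885 [ 0.2 -0.5 -7. ]
top saddle 103 [52.7 -1.4 33.3] [ 37.3 -12.   26.8] [65.8  9.8 38. ]
top pad 157 [-88.2  -1.3  68.7] [-99.9 -17.   63.6] [-76.2  15.2  73.9]
top plateend 48 [-88.3 -18.5   9.7] [-95.9 -27.6   6.9] [-81.1  -8.8  13.3]
side saddle 6 [60.5 -2.5 33.2] [55.5 -5.9 32.1] [63.4  1.7 34.4]
side pad 133 [-82.7  -2.1  66.8] [-100.   -17.8   58.6] [-58.1  15.4  71.8]
side plateend 233 [-74.2  -1.3   8.8] [-95.1 -27.8   6.2] [-52.3  25.5  12.1]
from [630.3 -70.2  21.4] yaw -9.8 t 14.95 j7 0.21 -> shift [-0.04 -0.13  0.1 ] turn -0.172
from [630.3 -70.2  21.4] yaw -9.8 t 14.95 j7 0.21 -> shift [8.08 0.01 0.09] turn -0.001
tail 491 ((653.1209716796875, 64.44605255126953), (38.039817810058594, 81.00240325927734), 79.59547424316406)
body 3360 ((682.234375, 180.97305297851562), (244.16810607910156, 100.30298614501953), 79.90125274658203)
```

arm_command:
  steps: "0 0 0.1 0.15 0;0 2 0.1 0.15 0;0 4 0.1 0.15 0;0 5.5 0.1 0.15 0;0 6.5 0.1 0.15 0;0 7.3 0.1 0.15 0;0 7.9 0.1 0.15 0;0 7.9 0.1 0.15 0;0 7.9 0.1 0.15 0"

```text
time: 15.9
tool_pos: [644.7, 6.9, 19.5]
tool_rot: [0.765, 0.644, -0.0, 0.0]
force: [-0.2, -0.8, -6.6]
finger_gap: 35.2
finger_force: 62.4
```

```bash
cat > tr.py <<'E'
from h import *
s=r.get_state();print(s["force"].round(1),s["finger_gap"].round(1))
c=viewer.capture('top');W=pts(c);w=W.reshape(-1,3)
m=(w[:,0]>590)&(w[:,0]<720)&(w[:,1]>30)&(w[:,1]<85)&(w[:,2]>40)&(w[:,2]<56);q=w[m];print('tail',len(q),cv2.minAreaRect(q[:,:2].astype(np.float32)))
m=(w[:,0]>590)&(w[:,1]>60)&(w[:,0]<780)&(w[:,1]<330)&(w[:,2]>55)&(w[:,2]<120);q=w[m];print('body',len(q),cv2.minAreaRect(q[:,:2].astype(np.float32)))
E
python3 tr.py; python3 jk.py; python3 -c "
from h import *
go(645.1,7.7,17,-9.8)"
```

```text
35.18251807206678 [-0.2 -0.8 -6.6]
top saddle 272 [67.8  0.7 47.7] [ 56.2 -39.   42.2] [77.2 36.4 54.4]
top pad 231 [-81.4  -1.2  65.8] [-100.   -16.8   56.6] [-58.   14.7  72.9]
top plateend 159 [-74.8 -11.6   8.5] [-96.6 -27.6   5.5] [-58.1  25.2  12.4]
side saddle 80 [ 66.6 -26.4  48.7] [ 41.1 -42.4  40.7] [83.4 25.  62.6]
side pad 110 [-84.4  -2.9  65.7] [-100.5  -18.1   57. ] [-56.6  14.5  71. ]
side plateend 198 [-74.4  -2.6   7.6] [-95.1 -28.5   5.3] [-51.9  24.1  10.4]
from [644.6   6.2  19.6] yaw -9.9 t 16.0 j7 0.08 -> shift [ 0.06 -0.    0.  ] turn -0.173
from [644.6   6.2  19.6] yaw -9.9 t 16.0 j7 0.08 -> shift [0.15 0.02 0.26] turn -0.002Traceback (most recent call last):
  File "tr.py", line 2, in <module>
    s=r.get_state();print(s["force"].round(1),s["finger_gap"].round(1))
                                              ^^^^^^^^^^^^^^^^^^^^^
AttributeError: 'float' object has no attribute 'round'
```

arm_command:
  steps: "0 0.1 0 0.15 0;0 0.1 0 0.3 0;0 0.1 0 0.35 0;0 0.1 0 0.35 0;6 0.1 0 0.35 0;6 0.1 0 0.35 0;6 0.1 0 0.35 0;6 0.1 0 0 0;6 0.1 0 -3 0;6 0.1 0 -7 0"

```text
time: 17.0
tool_pos: [642.9, 9.2, 87.9]
tool_rot: [0.765, 0.644, -0.002, -0.001]
force: [0.4, 0.1, -0.2]
finger_gap: 60.0
finger_force: 0.0
```

arm_command:
  steps: "6 0 0 -4 0;0 -8 0 -4 0;0 -8 0 -4 0;0 -8 0 -4 0;0 -8 0 -4 0"

```text
time: 17.5
tool_pos: [631.3, -71.4, 130.0]
tool_rot: [0.766, 0.643, 0.0, 0.0]
force: [-0.7, 1.0, -0.7]
finger_gap: 1.8
finger_force: 0.0
```

```bash
sed -i 's/,s\["finger_gap"\].round(1)//' tr.py; python3 tr.py; python3 -c "
from h import *
ax=np.array([.17,.985]);ay=np.array([.985,-.17]);o=np.array([645.,7.5])
for n in('top','side'):
  w=pts(viewer.capture(n)).reshape(-1,3);d=w[:,:2]-o;L=np.stack([d@ax,d@ay,w[:,2]],1)
  for k,x0,x1,z0,z1 in(('pad',-110,-55,50,72),('plate',-110,-40,3,9),('upr',-30,30,48,60),('tail',30,76,43,52)):
    q=L[(L[:,0]>x0)&(L[:,0]<x1)&(abs(L[:,1])<45)&(L[:,2]>z0)&(L[:,2]<z1)]
    if len(q)>5: print(n,k,len(q),q.mean(0).round(1),np.percentile(q,3,0).round(1),np.percentile(q,97,0).round(1))
p=o-83.5*ax-1.2*ay; print(p); go(*p,75,-9.8)"
```

```text
[-0.7  1.  -0.7]
tail 496 ((653.0772705078125, 62.167755126953125), (42.69757843017578, 81.4386978149414), 80.0048599243164)
body 3351 ((684.476318359375, 191.120849609375), (223.2276611328125, 101.11407470703125), 79.51338958740234)
top plate 76 [-47.5  -1.5   5.9] [-56.4 -32.    3.3] [-40.5  39.4   8.9]
top upr 115 [-3.  -0.3 54. ] [-27.3 -18.2  48.4] [13.2 17.1 58.7]
top tail 449 [57.1 -2.  47. ] [ 39.5 -39.6  43.3] [74.8 36.1 50.9]
side pad 113 [-83.1  -3.2  63.1] [-99.2 -18.1  55.6] [-58.2  14.   69.2]
side plate 209 [-70.3  -3.1   5.2] [-94.8 -28.    3.3] [-43.1  24.1   8. ]
side upr 70 [-2.8 -4.3 53.3] [-18.7 -20.8  48.4] [12.9 14.5 56.9]
side tail 198 [56.4 -4.1 46.2] [ 39.4 -41.3  43.5] [74.9 35.  50. ]
[629.623  -74.5435]
from [631.8 -67.6 129.2] yaw -9.6 t 17.65 j7 0.14 -> shift [-0.73 -0.1   5.42] turn 0.003
```

arm_command:
  steps: "0 -0.7 -0.1 3 0;0 -0.7 -0.1 5 0;0 -0.7 -0.1 5.5 0;0 -0.7 -0.1 5.5 0;0 -0.7 -0.1 5.5 0"

```text
time: 18.15
tool_pos: [630.3, -75.9, 75.3]
tool_rot: [0.764, 0.645, 0.001, 0.0]
force: [-0.4, 0.0, 0.4]
finger_gap: 0.2
finger_force: 0.0
```

```bash
python3 -c "
from h import *
go(629.6,-74.5,24,-9.8)"
```

```text
from [630.3 -75.9  75.3] yaw -9.7 t 18.15 j7 0.19 -> shift [ 0.12 -0.1   5.13] turn 0.002
```

arm_command:
  steps: "0 0.1 0 1 0;0 0.1 0 1.6 0;0 0.1 0 2.2 0;0 0.1 0 2.8 0;0 0.1 0 3.2 0;0 0.1 0 3.6 0;0 0.1 0 4 0;0 0.1 0 4.4 0;0 0.1 0 4.7 0;0 0.1 0 5 0"

```text
time: 19.15
tool_pos: [630.8, -76.3, 25.6]
tool_rot: [0.765, 0.644, 0.001, 0.001]
force: [1.3, -0.8, 7.0]
finger_gap: -0.4
finger_force: 3.8
```

arm_command:
  steps: "0 0 0 0.1 0;0 0 0 0.2 0;0 0 0 0.3 0;0 0 0 0.3 0;0 0 0 0.3 0"

```text
time: 19.65
tool_pos: [631.0, -76.1, 24.1]
tool_rot: [0.765, 0.644, 0.001, 0.0]
force: [-2.1, -0.9, 14.1]
finger_gap: -0.1
finger_force: 6.8
```

```bash
python3 tr.py; cat > tl.py <<'E'
from h import *
ax=np.array([.17,.985]);ay=np.array([.985,-.17]);o=np.array([645.,7.5])
for n in('top','side'):
  w=pts(viewer.capture(n)).reshape(-1,3);d=w[:,:2]-o;L=np.stack([d@ax,d@ay,w[:,2]],1)
  for k,x0,x1,z0,z1 in(('tail',35,76,40,85),('plate',-110,-40,3,9),('upr',-30,30,48,60),('bed',80,130,60,125),('cab',210,300,80,125)):
    q=L[(L[:,0]>x0)&(L[:,0]<x1)&(abs(L[:,1])<45)&(L[:,2]>z0)&(L[:,2]<z1)]
    if len(q)>5: print(n,k,len(q),np.median(q,0).round(1),np.percentile(q,3,0).round(1),np.percentile(q,97,0).round(1))
E
python3 tl.py
```

```text
[-2.1 -0.9 14.1]
tail 55 ((649.91552734375, 40.37552261352539), (22.54242706298828, 13.998433113098145), 79.91669464111328)
body 3866 ((681.810546875, 180.2530517578125), (259.9178771972656, 100.41757202148438), 79.3912124633789)
top tail 456 [59.2 -2.2 69.3] [ 40.3 -39.2  53.2] [74.9 36.1 74.9]
top plate 54 [-44.9  13.3   5.4] [-53.6 -27.7   3.3] [-40.3  33.6   7.9]
top upr 135 [ 2.9 -0.4 54.4] [-15.9 -18.1  48.2] [28.5 16.3 58.7]
top bed 774 [104.3  -3.7  88.8] [ 81.6 -42.5  66.2] [128.6  37.6  97.5]
top cab 1314 [255.6  -1.3  97.6] [216.1 -40.4  85.9] [297.   39.3 105.3]
side tail 215 [54.6 -4.7 67.6] [ 39.9 -41.5  47.9] [72.9 32.5 71.9]
side plate 102 [-72.7 -18.3   5.1] [-94.5 -28.9   3.4] [-41.1  24.7   7.7]
side upr 37 [  8.3 -13.3  51.8] [-13.7 -20.1  48.1] [26.2 11.3 57. ]
side bed 440 [91.4 -8.  85.3] [ 82.2 -43.9  64.1] [126.1  35.7  95.4]
side cab 453 [241.   -6.   96.3] [215.9 -42.1  81.9] [296.5  36.6 103.8]
```

arm_command:
  steps: "0 0 0 0.1 0;0 0 0 0.1 0;0 0 0 0.1 0;0 0 0 0.1 0;0 0 0 0.1 0;0 0 0 0.1 0;0 0 0 0.1 0;0 0 0 0.1 0"

```text
time: 20.6
tool_pos: [631.1, -76.1, 23.8]
tool_rot: [0.765, 0.644, 0.001, 0.0]
force: [-3.9, -1.1, 17.4]
finger_gap: 0.2
finger_force: 8.5
```

```bash
python3 tl.py | grep -E "tail|bed"; python3 -c "
from h import *
c=viewer.capture('top')
for t in('hen','canister'):
  W=pts(c)
  for d in spotter.find_in(c,t)[:1]:
    b=np.array(d['bbox'])*[640,400,640,400];print(t,b.astype(int))
print(r.get_state()['force'],r.get_state()['tool_pos'])
print(hand_in())"
```

```text
top tail 451 [59.1 -1.6 69. ] [ 40.2 -39.3  53.7] [75.  35.8 74. ]
top bed 772 [104.5  -3.5  88.8] [ 81.9 -42.4  66. ] [128.4  37.8  97.2]
side tail 218 [55.1 -4.9 67.4] [ 40.5 -41.2  48.2] [75.3 32.8 71.9]
side bed 439 [92.7 -7.1 85.7] [ 82.5 -43.9  64.7] [125.3  35.6  95.6]
hen [135 187  36  32]
canister [198 247  35  33]
[-3.30698521 -1.21975942 17.14065304] [631.06202509 -76.09010499  23.81266736]
the job is handed in; nothing more can be done
None
```

The job is handed in: the tweezers lie flat in the tray and the gear sits in the middle of the bin. The jack's saddle is under the lift point with the handle held fully down at about 17 N, and the tailboard is raised about 22 mm, so the rear wheels should be clear. The hen and canister are where they were.

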